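# Load two spindle stands with finishing wheels in a shoe-repair shop

## Robot

A 6-joint arm with a two-finger parallel gripper is mounted at the origin on the work surface. World frame = base frame: x ahead of the robot, y to its left, z up, the work surface at z = 0. Lengths are in m, angles in rad, forces in N, time in s.
With the tool pointing down it reaches from about 0.3 to 0.875 m from the base axis. Payload 6.4 kg.
Tool frame: the origin (TCP) lies between the finger pads; the fingertips stand 22 mm ahead of it and the grasp point (between the pads) lies 3 mm ahead of it; z points along the fingers, y is the line along which they close (so a half turn about z gives the same grasp; the last joint's range is limited). The gripper opens to 85 mm and grips with 20 to 120 N. Pads are 22 mm wide; open, the fingers measure 114 mm over their backs; the gripper's body (76 mm by 85 mm) begins 54 mm behind the grasp point. The pads swing forward as they close: fully open they stand 13 mm farther back than shut.
Start: joints at [-1.352, 0.181, 1.607, -0, 1.354, -0.206], TCP at [0.237, -0.524, 0.253] pointing down, gripper open.
Joint ranges: [-2.99, 2.99], [-0.89, 2.07], [0.3, 2.58], [-1.14, 4.28], [0, 2.63], [-3.12, 3.12]. Speed limits (rad/s): [2.57, 2.57, 3.01, 3.14, 3.14, 3.14].

## Interface

Orientations are given as a unit quaternion [w, x, y, z].
In Python, from bench import ctrl, imaging, workorder gives the robot as it stands.
- The arm moves only by the shell command python3 -m pendant 'ROWS' [OPENING]. ROWS is JSON, a list of rows, each a list of 4 numbers: the shift along the tool's x, y, z in cm, then the turn about the tool's z in degrees. In form: [[dx, dy, dz, roll], ...]. A call has 1 to 12 rows; each row is the pose to reach, as a shift and turn from the pose commanded when the call began, along the tool's axes at that moment; what a row does not reach only later rows make up. A row lasts 1/12 s, in which the tool goes at most 41.7 mm and 7.16 degrees, less where a joint would pass 70% of its speed; a pose out of reach is approached as far as the arm can. A call with a gripper value outside its range is refused whole. OPENING is the opening, from 0 (shut) to 1 (fully open), set as the call begins (- or left out, the last holds). The fingers move at their own pace and stop on an object; the grip force is fixed at half the most. Time passes only in rows, so rows that repeat a pose let the fingers close. It gives the time, the measured TCP pose, the force, the opening and the grip force at its end, in the units of the state.
- ctrl.get_obs(): the state, without advancing time (a new reading comes with each control period).
- imaging.camera(name): name is "side" or "top" or "wrist"; returns the picture (480x640x3 uint8, red, green, blue); there is no depth.
- imaging.camera_info(name): a dict with "K" (3x3 intrinsics, pixels), "T" (4x4, takes a point from camera to world coordinates); the wrist camera has in their place "tool_from_camera" (4x4, takes a point from camera to tool coordinates, whose origin is the TCP and whose axes are the flange's). Camera axes: x right, y up, looking along -z (the intrinsics and any distortion apply to the point x, -y, -z); pixel columns grow to the right and rows downward; lengths in m; the calibration is good to about 2 mm. A picture is of the moment at which its call begins: read the wrist's pose just before it. camera_info takes no time and is no camera call.
- workorder.hand_in(): hands the job in; it is judged then, once.
The state is a dict: "time_s": time; "q": joint angles; "dq": joint speeds; "joint_efforts": joint torques, N m; "eef_pos": TCP position; "eef_rot": TCP orientation; "wrist_force": force on the tool from outside, world axes, zero at the start; "torque": the same for the moment, N m; "opening": opening from 0.0 (shut) to 1.0 (fully open); "grasp_force": force on a finger pad.
Only numpy, scipy, OpenCV 4.12 (cv2) and the standard library are available. Lean on these libraries where they do the work, as an engineer would, in place of code of your own. Each camera call takes 0.05 s, during which the arm holds its last target. There are 200 camera calls.

## Task

Load the two spindle stands on the bench for the finishing machine. On the red stand put the brown sanding wheel at the bottom and the black bristle brush on top of it; on the blue stand put the green fleece wheel at the bottom and the white felt wheel on top of it. Lower every wheel hub-up over its spindle until it rests fully down, rather than letting it drop, and do not push the hammer, the jar or the polish tin about.

Things in the scene. Friction and masses are not known exactly. Their poses are not given: they have to be found in the camera images.
- sander_mid (a point): Sanding wheel: smooth brown disc with a bare aluminium hub, about 300 g. Lies hub up: disc 80 mm diameter, 16 mm thick, under a round hub 34 mm diameter, 30 mm tall; 20 mm bore through both. Point: on the axis half-way up, 23 mm above the underside; the hub spans 7 mm below to 23 mm above it. Grip the hub across its diameter, fingertips above the disc. z up; yaw means nothing.
- brush_mid (a point): Bristle brush wheel: black disc of bristle tufts with a pale wooden hub, about 200 g. Lies hub up: disc 80 mm diameter, 16 mm thick, under a round hub 34 mm diameter, 30 mm tall; 20 mm bore through both. Point: on the axis half-way up, 23 mm above the underside; the hub spans 7 mm below to 23 mm above it. Grip the hub across its diameter, fingertips above the disc. z up; yaw means nothing.
- fleece_mid (a point): Abrasive fleece wheel: green disc with a yellow hub, about 180 g. Lies hub up: disc 80 mm diameter, 16 mm thick, under a round hub 34 mm diameter, 30 mm tall; 20 mm bore through both. Point: on the axis half-way up, 23 mm above the underside; the hub spans 7 mm below to 23 mm above it. Grip the hub across its diameter, fingertips above the disc. z up; yaw means nothing.
- felt_mid (a point): Felt polishing wheel: off-white disc with a black hub, about 220 g. Lies hub up: disc 80 mm diameter, 16 mm thick, under a round hub 34 mm diameter, 30 mm tall; 20 mm bore through both. Point: on the axis half-way up, 23 mm above the underside; the hub spans 7 mm below to 23 mm above it. Grip the hub across its diameter, fingertips above the disc. z up; yaw means nothing.
- red_seat (a point): Red stand, bolted down: round red base 108 mm diameter, 20 mm high, with an upright steel spindle 14 mm thick. Point: on the spindle axis at the base's top face (z up); the spindle rises 64 mm above it, the last 10 mm tapering to 5 mm. A wheel down on the base has its point 23 mm above this one; one on that wheel's hub, 69 mm.
- blue_seat (a point): Blue stand, bolted down: round blue base 108 mm diameter, 20 mm high, with an upright steel spindle 14 mm thick. Point: on the spindle axis at the base's top face (z up); the spindle rises 64 mm above it, the last 10 mm tapering to 5 mm. A wheel down on the base has its point 23 mm above this one; one on that wheel's hub, 69 mm.
- tin: Bystander: round shoe-polish tin, brass-coloured lid on a dark body, 72 mm diameter, 28 mm high. Origin at the centre of its underside.
- jar: Bystander: amber glass jar with an orange cap, 60 mm diameter, 80 mm high. Origin at the centre of its underside.
- hammer: Bystander: hammer lying flat along its x, about 260 mm long and 26 mm high, handle to -x and head to +x. Origin under the middle of its length.

How it is judged:
By the outcome, as a careful person would: the job done as asked, in the order asked, and still so for the second after the job is handed in, with the robot touching nothing.
It also fails if it takes over 118 s, if anything falls off the work surface, if the arm or the gripper's body presses on something with over 40 N, if the wrist force passes 120 N, or if a joint passes its speed limit or range.

## Working session

There is one attempt and no reset: what is moved stays moved. The work goes in short steps, Python scripts to look and compute and a shell command to move; the robot and the scene stay as the last step left them, time stands still between calls to the robot, and variables do not carry over. Pictures are saved under pics/ and viewed, at most 14 in all, crops included, and the job is handed in when it is done.

```bash
mkdir -p pics; ls
python3 - <<'E'
from bench import ctrl,imaging
import cv2,numpy as np
np.set_printoptions(precision=4,suppress=True)
print(ctrl.get_obs())
for n in ("top","side"):
    cv2.imwrite(f"pics/{n}0.png",imaging.camera(n)[:,:,::-1])
for n in ("top","side","wrist"): print(n,imaging.camera_info(n))
E
```

```text
pics
{'time_s': 0.0, 'q': array([-1.3523,  0.1815,  1.608 ,  0.    ,  1.3538, -0.2063]), 'dq': array([-0.0005, -0.0003, -0.0013, -0.0024,  0.0004,  0.0009]), 'joint_efforts': array([  0.0002, -44.487 , -35.1338,  -0.0002,   0.0089,   0.    ]), 'eef_pos': array([ 0.2369, -0.5234,  0.2524]), 'eef_rot': array([-0.0009,  0.9775,  0.2108,  0.    ]), 'wrist_force': array([ 0.1663, -0.2134, -0.2645]), 'torque': array([ 0.0145,  0.0246, -0.032 ]), 'grasp_force': 0.0, 'opening': 0.997291905875936}
top {'K': array([[598.6003,   0.    , 323.5981],
       [  0.    , 598.6003, 241.8459],
       [  0.    ,   0.    ,   1.    ]]), 'T': array([[-0.0018,  0.9893, -0.1457,  0.3898],
       [-0.9999,  0.0003,  0.0142, -0.0032],
       [ 0.0141,  0.1457,  0.9892,  1.2146],
       [ 0.    ,  0.    ,  0.    ,  1.    ]])}
side {'K': array([[489.0992,   0.    , 320.08  ],
       [  0.    , 489.0992, 232.9676],
       [  0.    ,   0.    ,   1.    ]]), 'T': array([[-0.9551,  0.1806, -0.235 ,  0.3313],
       [-0.2953, -0.5127,  0.8062,  0.7791],
       [ 0.0251,  0.8394,  0.543 ,  0.5619],
       [ 0.    ,  0.    ,  0.    ,  1.    ]])}
wrist {'K': array([[340.0469,   0.    , 316.1359],
       [  0.    , 340.0469, 237.7391],
       [  0.    ,   0.    ,   1.    ]]), 'tool_from_camera': array([[-0.0001,  0.9643,  0.2649,  0.0656],
       [ 1.    ,  0.    ,  0.0002,  0.0001],
       [ 0.0002,  0.2649, -0.9643, -0.121 ],
       [ 0.    ,  0.    ,  0.    ,  1.    ]])}
```

View pics/top0.png

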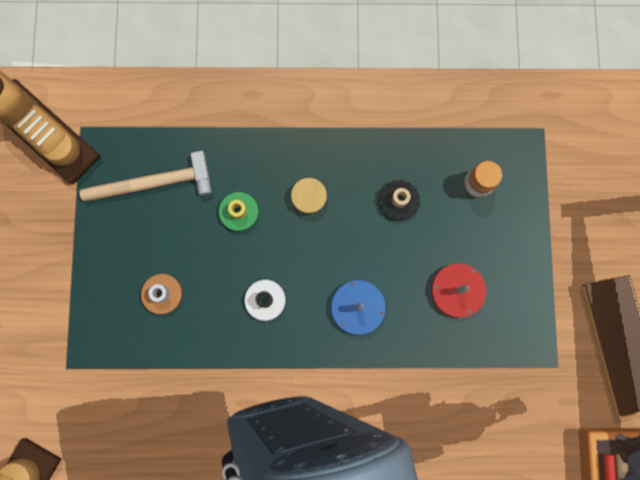

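View pics/side0.png

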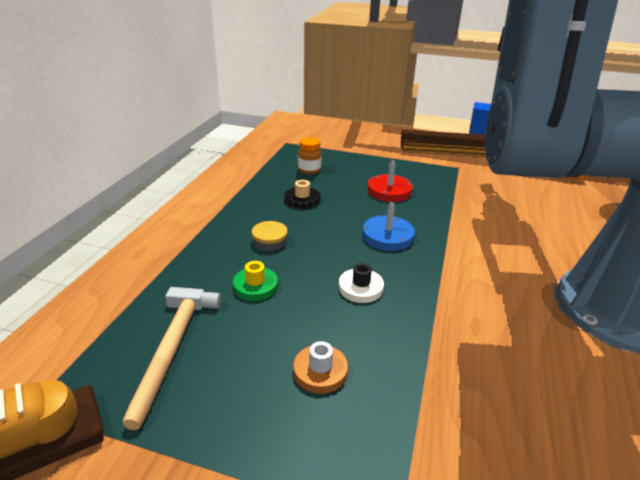

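The top view shows brown at (162,293), white (265,300), green (238,211), black (399,200), the blue stand (358,307) and the red stand (460,290). The tin is at (309,195), the jar at (485,175) and the hammer at (150,180). The side view agrees. Next I'll measure by casting rays from both views.

```bash
cat > h.py <<'E'
from bench import ctrl,imaging
import cv2,numpy as np
from scipy.spatial.transform import Rotation as R
np.set_printoptions(precision=4,suppress=True)
def tool():
    o=ctrl.get_obs(); q=o["eef_rot"]; T=np.eye(4)
    T[:3,:3]=R.from_quat([q[1],q[2],q[3],q[0]]).as_matrix(); T[:3,3]=o["eef_pos"]; return T
def grab(n):
    ci=imaging.camera_info(n); T=ci["T"] if n!="wrist" else tool()@ci["tool_from_camera"]
    return imaging.camera(n),ci["K"],T
def cast(px,K,T,z):
    px=np.atleast_2d(px).astype(float)
    d=np.c_[(px[:,0]-K[0,2])/K[0,0],-(px[:,1]-K[1,2])/K[1,1],-np.ones(len(px))]@T[:3,:3].T
    return (T[:3,3]+d*((z-T[2,3])/d[:,2])[:,None])[:,:2]
HSV=dict(red=((0,180,60),(6,255,255)),blue=((100,150,60),(125,255,255)),green=((50,120,60),(75,255,255)),
 brown=((7,120,60),(16,255,255)),white=((0,0,150),(179,60,255)),yellow=((24,120,80),(36,255,255)),pale=((12,40,120),(25,170,255)))
def mask(img,c,roi=None):
    m=cv2.inRange(cv2.cvtColor(img,cv2.COLOR_RGB2HSV),*HSV[c])
    if roi is not None:
        k=np.zeros_like(m); cv2.circle(k,tuple(map(int,roi[:2])),int(roi[2]),255,-1); m&=k
    return m
def hull(m):
    cs,_=cv2.findContours(m,cv2.RETR_EXTERNAL,cv2.CHAIN_APPROX_NONE)
    return cv2.convexHull(max(cs,key=cv2.contourArea))[:,0]
def disc(m,K,T,z):
    "circle of the blob's outline cast on plane z: centre, diameter"
    (c,r)=cv2.minEnclosingCircle(cast(hull(m),K,T,z).astype(np.float32)); return np.array(c),2*r
def go(x,y,z,yaw=0.):
    "shift (cm, tool axes) and roll (deg) to the pose"
    T=tool(); d=T[:3,:3].T@(np.array([x,y,z])-T[:3,3])*100
    y0=np.degrees(np.arctan2(T[1,0],T[0,0])); print("shift cm",d.round(2),"roll",round(y0-yaw,2))
E
python3 - <<'E'
from h import *
im,K,T=grab("top")
for c,p,z in [("brown",(162,293),.012),("white",(265,300),.012),("green",(238,211),.012),("blue",(358,307),.018),("red",(460,290),.018),("pale",(401,198),.046)]:
    print("top",c,*disc(mask(im,c,(*p,32 if c!="pale" else 13)),K,T,z))
im,K,T=grab("side")
for c,p,z in [("brown",(320,369),.012),("white",(361,285),.012),("green",(255,285),.012),("blue",(388,233),.018),("red",(390,188),.018),("pale",(302,186),.046)]:
    print("side",c,*disc(mask(im,c,(*p,34 if c!="pale" else 13)),K,T,z))
go(.33,.33,.25)
E
```

```text
top brown [0.462  0.3042] 0.08238881081342697
top white [0.4503 0.0977] 0.08174114674329758
top green [0.6297 0.1544] 0.0829559862613678
top blue [ 0.4351 -0.0697] 0.008353245444595814Traceback (most recent call last):
  File "<stdin>", line 4, in <module>
  File "h.py", line 27, in disc
    (c,r)=cv2.minEnclosingCircle(cast(hull(m),K,T,z).astype(np.float32)); return np.array(c),2*r
                                      ~~~~^^^
  File "h.py", line 24, in hull
    return cv2.convexHull(max(cs,key=cv2.contourArea))[:,0]
                          ~~~^^^^^^^^^^^^^^^^^^^^^^^^
ValueError: max() iterable argument is empty
```

Run:
```python
from h import *
im=cv2.imread("pics/top0.png"); h=cv2.cvtColor(im,cv2.COLOR_BGR2HSV)
for p in [(345,300),(375,320),(445,285),(475,300),(401,188),(395,190),(236,209)]: print(p,h[p[1],p[0]])
```

```text
(345, 300) [107 149 180]
(375, 320) [107 143 185]
(445, 285) [  1 167 191]
(475, 300) [  1 168 194]
(401, 188) [ 17  79 188]
(395, 190) [ 17  83 138]
(236, 209) [ 79 114  47]
```

Run:
```python
import re
s=open("h.py").read()
s=s.replace("red=((0,180,60),(6,255,255))","red=((0,150,50),(6,255,255))")
s=s.replace("    if roi is not None:","    if c=='red': m|=cv2.inRange(cv2.cvtColor(img,cv2.COLOR_RGB2HSV),(172,150,50),(179,255,255))\n    if roi is not None:")
open("h.py","w").write(s)
from h import *
im,K,T=grab("top")
cv2.imwrite("pics/top1.png",im[:,:,::-1])
h=cv2.cvtColor(im,cv2.COLOR_RGB2HSV)
print(h[300,345],h[285,445],tool()[:3,3])
```

```text
[107 149 181] [  1 167 192] [ 0.2369 -0.5236  0.2527]
```

```bash
sed -i 's/blue=((100,150,60)/blue=((100,105,60)/; s/red=((0,150,50)/red=((0,120,60)/; s/(172,150,50)/(172,120,60)/' h.py
python3 - <<'E'
from h import *
im,K,T=grab("top")
for c,p,z in [("blue",(358,307),.018),("red",(460,290),.018),("pale",(401,198),.046)]:
    print("top",c,*disc(mask(im,c,(*p,32 if c!="pale" else 13)),K,T,z))
im,K,T=grab("side")
for c,p,z in [("brown",(320,369),.012),("white",(361,285),.012),("green",(255,285),.012),("blue",(388,233),.018),("red",(390,188),.018),("pale",(302,186),.046)]:
    try: print("side",c,*disc(mask(im,c,(*p,34 if c!="pale" else 13)),K,T,z))
    except Exception as e: print(c,e)
print(ctrl.get_obs()["time_s"]); go(.462,.304,.20)
E
```

```text
top blue [ 0.4354 -0.0881] 0.11122746765613556
top red [ 0.4683 -0.2898] 0.10956230014562607
top pale [ 0.6542 -0.1756] 0.03631826117634773
side brown [0.4621 0.3065] 0.0907469168305397
side white [0.4502 0.0987] 0.09462206810712814
side green [0.6304 0.1566] 0.09717655181884766
side blue [ 0.4357 -0.079 ] 0.1380017250776291
side red [ 0.4681 -0.2791] 0.1445842981338501
side pale [ 0.6501 -0.155 ] 0.08403057605028152
0.3
shift cm [ 54.62 -66.14   5.34] roll 24.34
```

```bash
python3 -m pendant '[[3,-1.2,0.3,3],[7,-2.7,0.7,6],[11,-4.2,1.2,10],[15,-5.8,1.6,14],[19,-7.3,2,18],[23,-8.8,2.5,21],[27,-10.4,2.9,24.3],[30.7,-11.8,3.3,24.3],[30.7,-11.8,3.3,24.3],[30.7,-11.8,3.3,24.3],[30.7,-11.8,3.3,24.3]]' 1
python3 - <<'E'
from h import *
im,K,T=grab("wrist"); cv2.imwrite("pics/w1.png",im[:,:,::-1])
for p in [(.468,-.29,.02),(.468,-.29,.084)]:
    c=(np.array(p)-T[:3,3])@T[:3,:3]; print(K[0,2]-K[0,0]*c[0]/c[2],K[1,2]+K[1,1]*c[1]/c[2])
go(.4354,-.088,.22)
E
```

```text
time_s: 1.22
eef_pos: [0.468, -0.2898, 0.2202]
eef_rot: [0.0, 1.0, 0.001, -0.0]
wrist_force: [-0.7, 0.3, -0.3]
opening: 1.002
grasp_force: 0.0
315.563306033396 215.0807504324904
315.47756514272714 231.57281663502152
shift cm [ -3.21 -20.26   0.03] roll 0.04
```

View pics/w1.png

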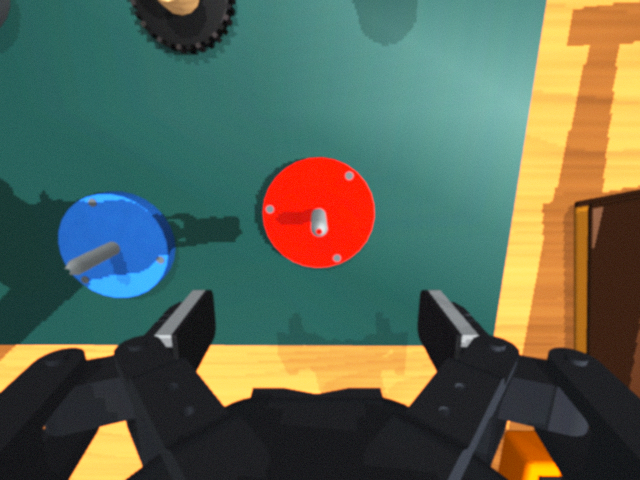

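The wrist view shows the red stand centred at about (318,212) with its spindle tip at (319,232). The blue stand is at left, around (117,245). I'll measure red here, then hover over blue and measure it.

```bash
python3 - <<'E'
from h import *
im,K,T=grab("wrist")
print("red",*disc(mask(im,"red",(318,212,75)),K,T,.020),T[:3,3])
E
python3 -m pendant '[[-0.5,-3,0,0],[-1,-7,0,0],[-1.6,-11,0,0],[-2.2,-15,0,0],[-2.8,-18,0,0],[-3.2,-20.2,0,0],[-3.2,-20.2,0,0],[-3.2,-20.2,0,0],[-3.2,-20.2,0,0]]'
python3 - <<'E'
from h import *
im,K,T=grab("wrist"); cv2.imwrite("pics/w2.png",im[:,:,::-1])
print("blue",*disc(mask(im,"blue",(318,212,75)),K,T,.020),T[:3,3]); go(.462,.305,.216)
E
```

```text
red [ 0.4684 -0.2924] 0.10946890711784363 [ 0.5334 -0.2911  0.3414]
time_s: 2.07
eef_pos: [0.4361, -0.0894, 0.2207]
eef_rot: [0.0, 1.0, -0.0, 0.0]
wrist_force: [0.1, -0.3, -0.3]
opening: 1.002
grasp_force: 0.0
blue [ 0.4347 -0.0897] 0.10997772216796875 [ 0.5017 -0.0899  0.3418]
shift cm [  2.53 -39.46   0.43] roll -0.08
```

```bash
python3 -m pendant '[[0.2,-3,0,0],[0.4,-7,0.4,0],[0.6,-11,0.4,0],[0.8,-15,0.4,0],[1,-19,0.4,0],[1.3,-23,0.4,0],[1.6,-27,0.4,0],[2,-31,0.4,0],[2.3,-35,0.4,0],[2.5,-38,0.4,0],[2.5,-39.5,0.4,0],[2.5,-39.5,0.4,0]]'
python3 -m pendant '[[0,0,0,0],[0,0,0,0]]'
python3 - <<'E'
from h import *
im,K,T=grab("wrist"); cv2.imwrite("pics/w3.png",im[:,:,::-1])
c,d=disc(mask(im,"brown",(318,212,75)),K,T,.016)
print("brown",c,d); go(*c,.060);go(*c,.041)
E
```

```text
time_s: 3.12
eef_pos: [0.4616, 0.3089, 0.2159]
eef_rot: [-0.0, 1.0, 0.001, -0.0]
wrist_force: [0.2, -0.7, 0.3]
opening: 0.996
grasp_force: 0.0
time_s: 3.28
eef_pos: [0.4613, 0.3056, 0.2158]
eef_rot: [0.0, 1.0, -0.0, -0.0]
wrist_force: [-0.5, -0.0, -0.1]
opening: 0.996
grasp_force: 0.0
brown [0.4617 0.318 ] 0.03934185206890106
shift cm [ 0.05 -1.26 15.6 ] roll -0.08
shift cm [ 0.05 -1.26 17.5 ] roll -0.08
```

View pics/w3.png

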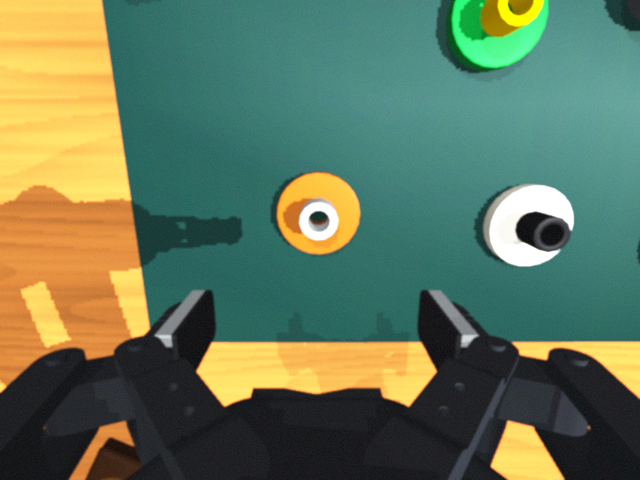

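The brown disc is centred at about (318,213) and its hub top at (318,220). The mask's hue band was too narrow, so I'm widening it.

```bash
sed -i 's/brown=((7,120,60),(16,/brown=((5,90,60),(24,/' h.py
python3 - <<'E'
from h import *
im,K,T=grab("wrist")
c,d=disc(mask(im,"brown",(318,212,75)),K,T,.016)
print("brown",c,d); go(*c,.041)
E
```

```text
brown [0.4623 0.3033] 0.08155973255634308
shift cm [ 0.11  0.22 17.52] roll -0.09
```

```bash
python3 -m pendant '[[0.1,0.2,2,0],[0.1,0.2,5,0],[0.1,0.2,8.5,0],[0.1,0.2,12,0],[0.1,0.2,14.5,0],[0.1,0.2,16,0],[0.1,0.2,17,0],[0.1,0.2,17.5,0],[0.1,0.2,17.5,0],[0.1,0.2,17.5,0]]'
python3 -m pendant '[[0,0,0,0],[0,0,0,0],[0,0,0,0],[0,0,0,0],[0,0,0,0],[0,0,0,0],[0,0,0,0],[0,0,0,0],[0,0,0,0],[0,0,0,0]]' 0
```

```text
time_s: 4.22
eef_pos: [0.4626, 0.3051, 0.0423]
eef_rot: [-0.0, 1.0, 0.0, 0.001]
wrist_force: [0.0, 0.1, 1.2]
opening: 1.0
grasp_force: 0.0
time_s: 5.05
eef_pos: [0.4622, 0.3054, 0.0423]
eef_rot: [-0.0, 1.0, 0.0, 0.001]
wrist_force: [-1.0, -0.2, 6.5]
opening: 0.381
grasp_force: 59.1
```

```bash
python3 -m pendant '[[0,0,-0.4,0],[0,0,-1.2,0],[0,0,-3,0],[0,0,-6,0],[0,0,-9,0],[0,0,-12,0],[0,0,-14,0],[0,0,-15,0],[0,0,-15,0],[0,0,-15,0]]'
python3 - <<'E'
from h import *
im,K,T=grab("wrist"); cv2.imwrite("pics/w4.png",im[:,:,::-1])
o=ctrl.get_obs(); print(o["opening"],o["wrist_force"]); go(.4684,-.2915,.19)
E
```

```text
time_s: 5.88
eef_pos: [0.4613, 0.305, 0.1908]
eef_rot: [0.0, 1.0, 0.0, -0.0]
wrist_force: [0.2, -0.7, -4.8]
opening: 0.379
grasp_force: 60.2
0.38010246357601823 [-0.3274 -0.3339 -2.7784]
shift cm [ 0.73 59.62  0.02] roll 0.04
```

View pics/w4.png

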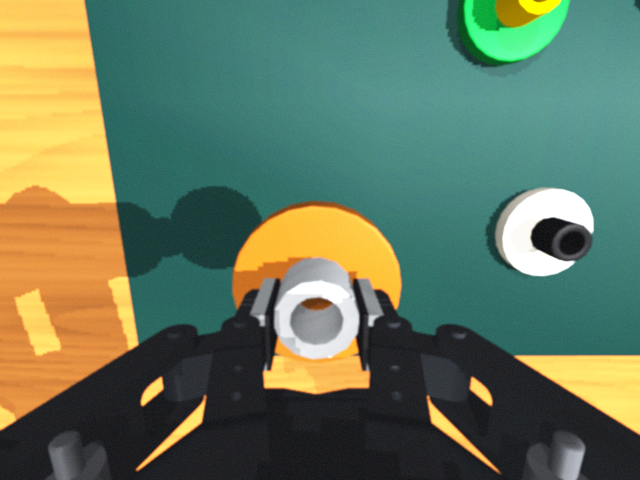

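The wheel is held: hub top at about (317,319) and disc spanning columns 233–401, so it is centred between the fingers. I'll get its x offset from the hub ring.

Run:
```python
from h import *
im=cv2.imread("pics/w4.png")[:,:,::-1].copy(); ci=imaging.camera_info("wrist"); K=ci["K"]; T=ci["tool_from_camera"]
g=cv2.cvtColor(im,cv2.COLOR_RGB2HSV)
for v in (190,215,235):
    m=((g[:,:,2]>v)&(g[:,:,1]<40)).astype(np.uint8)*255; k=np.zeros_like(m); cv2.circle(k,(317,319),46,255,-1); m&=k
    print(v,cv2.boundingRect(hull(m)),*disc(m,K,T,-.005))   # tool frame, hub top 5 mm behind TCP
for z in (.012,.016):
    pts=hull(mask(im,"brown",(317,290,95)));pts=pts[pts[:,1]<275]; P=cast(pts,K,T,z+.013)
    A=np.c_[2*P,np.ones(len(P))]; s=np.linalg.lstsq(A,(P**2).sum(1),rcond=None)[0]; print(s[:2],2*np.sqrt(s[2]+s[:2]@s[:2]))
```

```text
190 (276, 275, 83, 84) [0.0025 0.0016] 0.03558466583490372
215 (276, 280, 82, 79) [0.0015 0.0013] 0.03364190831780434
235 (278, 281, 79, 78) [0.0011 0.0012] 0.0331089049577713
[0.0036 0.0005] 0.07668150103228967
[0.0019 0.0005] 0.07878175851284092
```

```bash
python3 -m pendant '[[0,2,0,0],[0,5,0,0],[0,9,0,0],[0,13,0,0],[0,17,0,0],[0,21,0,0],[0.2,25,0,0],[0.2,29,0,0],[0.2,33,0,0],[0.2,37,0,0],[0.3,41,0,0],[0.3,45,0,0]]'
python3 -m pendant '[[0,3,0,0],[0.1,6,0,0],[0.2,9,0,0],[0.3,12,0,0],[0.3,14,0,0],[0.3,14.6,0,0],[0.3,14.6,0,0],[0.3,14.6,0,0],[0.3,14.6,0,0]]'
python3 - <<'E'
from h import *
go(.467,-.291,.140); T=tool(); print(T[:3,3])
im,K,T=grab("side"); cv2.imwrite("pics/s5.png",cv2.resize(im[60:240,280:520],None,fx=3,fy=3)[:,:,::-1])
E
```

```text
time_s: 6.93
eef_pos: [0.4635, -0.1462, 0.1892]
eef_rot: [-0.001, 1.0, 0.0, -0.002]
wrist_force: [1.8, -0.4, -3.0]
opening: 0.379
grasp_force: 60.4
time_s: 7.68
eef_pos: [0.4676, -0.2892, 0.1901]
eef_rot: [-0.001, 1.0, 0.001, -0.001]
wrist_force: [0.6, 0.6, -2.9]
opening: 0.376
grasp_force: 60.5
shift cm [-0.05  0.2   5.01] roll 0.08
[ 0.4676 -0.2892  0.1901]
```

View pics/s5.png

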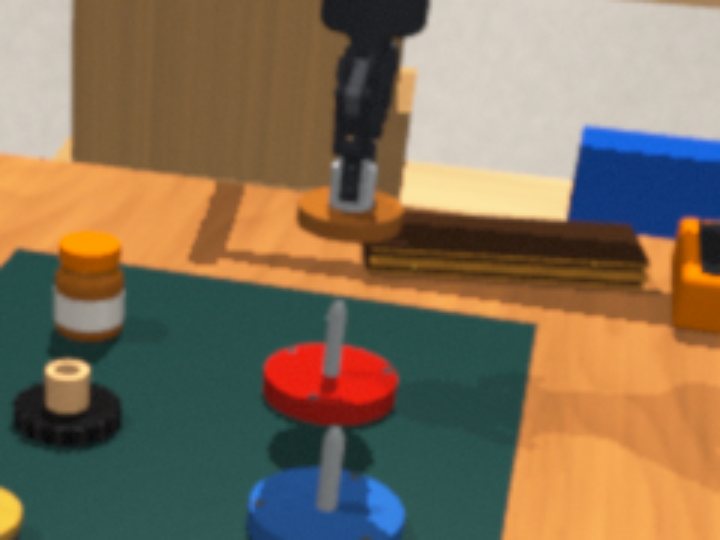

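```bash
python3 -m pendant '[[0,0.2,1,0],[0,0.2,3,0],[0,0.2,5,0],[0,0.2,6,0],[0,0.2,6.5,0],[0,0.2,7,0],[0,0.2,7.5,0],[0,0.2,8,0],[0,0.2,8,0],[0,0.2,8,0]]'
python3 - <<'E'
from h import *
im,K,T=grab("wrist"); cv2.imwrite("pics/w6.png",im[160:400,160:480,::-1].repeat(2,0).repeat(2,1))
print(ctrl.get_obs()["wrist_force"]); go(.467,-.291,.0615)
E
```

```text
time_s: 8.57
eef_pos: [0.4682, -0.293, 0.1115]
eef_rot: [0.0, 1.0, 0.0, 0.0]
wrist_force: [-0.3, -0.0, -2.6]
opening: 0.379
grasp_force: 60.5
[-0.1457  0.022  -3.582 ]
shift cm [-0.14 -0.21  5.02] roll 0.04
```

View pics/w6.png

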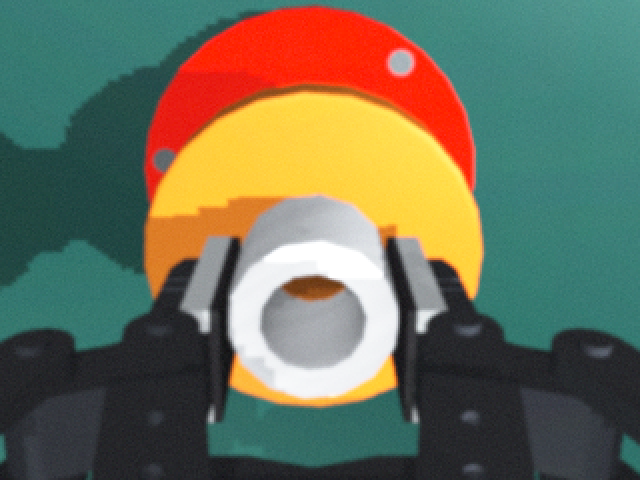

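Red spans crop columns 146–475 and brown 145–483, so the wheel sits about 1 mm off in +tool y. No contact force so far. I'll correct by that and lower.

```bash
python3 -m pendant '[[0,-0.1,0.3,0],[0,-0.1,0.8,0],[0,-0.1,1.4,0],[0,-0.1,2,0],[0,-0.1,2.6,0],[0,-0.1,3.2,0],[0,-0.1,3.8,0],[0,-0.1,4.2,0],[0,-0.1,4.5,0],[0,-0.1,4.6,0],[0,-0.1,4.6,0]]'
python3 -m pendant '[[0,0,0.1,0],[0,0,0.2,0],[0,0,0.3,0],[0,0,0.35,0],[0,0,0.35,0]]'
```

```text
time_s: 9.53
eef_pos: [0.468, -0.2918, 0.065]
eef_rot: [-0.0, 1.0, 0.0, -0.0]
wrist_force: [0.5, 0.2, -2.3]
opening: 0.38
grasp_force: 60.5
time_s: 9.95
eef_pos: [0.4683, -0.292, 0.0623]
eef_rot: [0.0, 1.0, 0.0, 0.0]
wrist_force: [-1.5, 0.9, 1.0]
opening: 0.38
grasp_force: 61.1
```

```bash
python3 -m pendant '[[0,0,0.05,0],[0,0,0.05,0],[0,0,0.05,0],[0,0,0.05,0],[0,0,0.05,0],[0,0,0.05,0],[0,0,0.05,0],[0,0,0.05,0]]' 1
python3 -m pendant '[[0,0,-1,0],[0,0,-3,0],[0,0,-6,0],[0,0,-9,0],[0,0,-12,0],[0,0,-15,0],[0,0,-15.5,0],[0,0,-15.5,0],[0,0,-15.5,0]]'
python3 - <<'E'
from h import *
im,K,T=grab("wrist"); cv2.imwrite("pics/w7.png",im[120:360,160:480,::-1].repeat(2,0).repeat(2,1)); go(.630,.154,.216)
E
```

```text
time_s: 10.62
eef_pos: [0.4681, -0.2919, 0.0613]
eef_rot: [0.0, 1.0, 0.0, 0.0]
wrist_force: [-0.3, -0.1, 0.1]
opening: 1.004
grasp_force: 0.0
time_s: 11.37
eef_pos: [0.468, -0.2917, 0.2165]
eef_rot: [0.0, 1.0, 0.0, 0.0]
wrist_force: [0.5, 0.1, -0.6]
opening: 1.001
grasp_force: 0.0
shift cm [ 16.28 -44.52  -0.04] roll 0.04
```

View pics/w7.png

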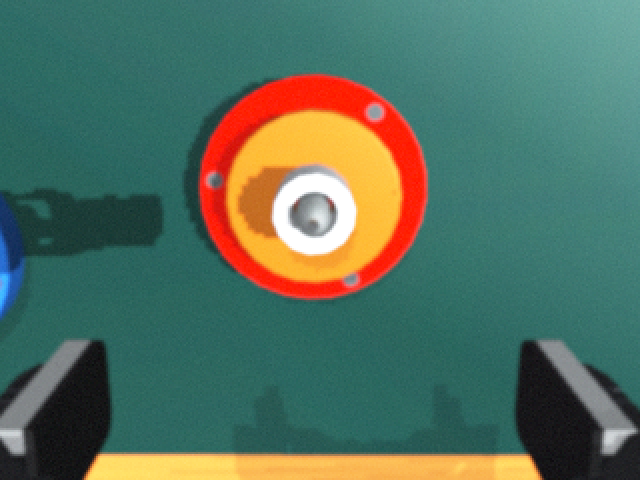

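Brown is seated flat and concentric on red, with the spindle visible through its bore. Next is green.

```bash
python3 -m pendant '[[1,-2.7,0,0],[2.3,-6.3,0,0],[3.6,-10,0,0],[5,-13.7,0,0],[6.3,-17.4,0,0],[7.7,-21.1,0,0],[9,-24.8,0,0],[10.4,-28.5,0,0],[11.7,-32.2,0,0],[13.1,-35.9,0,0],[14.4,-39.6,0,0],[15.7,-43,0,0]]'
python3 -m pendant '[[0.5,-1.5,0,0],[0.5,-1.5,0,0],[0.5,-1.5,0,0],[0.5,-1.5,0,0]]'
python3 - <<'E'
from h import *
im,K,T=grab("wrist"); cv2.imwrite("pics/w8.png",im[:,:,::-1])
c,d=disc(mask(im,"green",(318,212,75)),K,T,.016)
print("green",c,d); go(*c,.041)
E
```

```text
time_s: 12.42
eef_pos: [0.6238, 0.1406, 0.2137]
eef_rot: [-0.0, 1.0, 0.001, -0.002]
wrist_force: [0.2, -0.5, 0.8]
opening: 1.002
grasp_force: 0.0
time_s: 12.75
eef_pos: [0.6289, 0.1521, 0.2149]
eef_rot: [0.0, 1.0, 0.0, -0.001]
wrist_force: [0.3, -0.3, 0.0]
opening: 0.999
grasp_force: 0.0
green [0.6305 0.1526] 0.08163373917341232
shift cm [ 0.17 -0.1  17.43] roll -0.05
```

```bash
python3 -m pendant '[[0.15,0,2,0],[0.15,0,5,0],[0.15,0,8.5,0],[0.15,0,12,0],[0.15,0,14.5,0],[0.15,0,16,0],[0.15,0,17,0],[0.15,0,17.4,0],[0.15,0,17.4,0],[0.15,0,17.4,0]]'
python3 -m pendant '[[0,0,0,0],[0,0,0,0],[0,0,0,0],[0,0,0,0],[0,0,0,0],[0,0,0,0],[0,0,0,0],[0,0,0,0],[0,0,0,0]]' 0
python3 -m pendant '[[0,0,-0.4,0],[0,0,-1.2,0],[0,0,-3,0],[0,0,-6,0],[0,0,-9,0],[0,0,-12,0],[0,0,-14,0],[0,0,-15,0],[0,0,-15,0],[0,0,-15,0]]'
python3 - <<'E'
from h import *
im,K,T=grab("wrist"); cv2.imwrite("pics/w9.png",im[:,:,::-1]); ci=imaging.camera_info("wrist"); K=ci["K"]; T=ci["tool_from_camera"]
for z in (.012,.016):
    pts=hull(mask(im,"green",(317,290,95)));pts=pts[pts[:,1]<275]; P=cast(pts,K,T,z+.013)
    A=np.c_[2*P,np.ones(len(P))]; s=np.linalg.lstsq(A,(P**2).sum(1),rcond=None)[0]; print(s[:2],2*np.sqrt(s[2]+s[:2]@s[:2]))
go(.4343,-.0897,.19)
E
```

```text
time_s: 13.63
eef_pos: [0.6325, 0.153, 0.0439]
eef_rot: [-0.0, 1.0, 0.0, 0.001]
wrist_force: [0.2, -0.1, 0.3]
opening: 0.999
grasp_force: 0.0
time_s: 14.38
eef_pos: [0.6319, 0.1533, 0.0433]
eef_rot: [0.0, 1.0, 0.0, 0.001]
wrist_force: [-1.8, -0.3, 6.5]
opening: 0.377
grasp_force: 59.6
time_s: 15.22
eef_pos: [0.6309, 0.1532, 0.1918]
eef_rot: [-0.0, 1.0, 0.0, -0.0]
wrist_force: [-0.6, 0.6, -2.9]
opening: 0.378
grasp_force: 59.8
[0.0026 0.0006] 0.07647365096447539
[0.0008 0.0006] 0.07856821369845965
shift cm [-19.61  24.28   0.11] roll 0.04
```

```bash
python3 -m pendant '[[-2,2.5,0,0],[-4.4,5.4,0,0],[-6.8,8.4,0,0],[-9.2,11.4,0,0],[-11.6,14.4,0,0],[-14,17.4,0,0],[-16.4,20.4,0,0],[-18.5,22.9,0,0],[-19.5,24.2,0,0],[-19.5,24.2,0,0],[-19.5,24.2,0,0],[-19.5,24.2,0,0]]'
python3 - <<'E'
from h import *
go(.435,-.0892,.11)
E
```

```text
time_s: 16.27
eef_pos: [0.4362, -0.0883, 0.1913]
eef_rot: [-0.001, 1.0, 0.0, -0.001]
wrist_force: [0.7, 0.3, -2.3]
opening: 0.378
grasp_force: 60.1
shift cm [-0.11  0.1   8.13] roll 0.02
```

```bash
python3 -m pendant '[[-0.1,0.1,1,0],[-0.1,0.1,3,0],[-0.1,0.1,5,0],[-0.1,0.1,6,0],[-0.1,0.1,6.5,0],[-0.1,0.1,7,0],[-0.1,0.1,7.5,0],[-0.1,0.1,8,0],[-0.1,0.1,8,0],[-0.1,0.1,8,0]]'
python3 - <<'E'
from h import *
im,K,T=grab("wrist"); cv2.imwrite("pics/w10.png",im[160:400,160:480,::-1].repeat(2,0).repeat(2,1))
b=hull(mask(im,"blue",(317,260,110)));g=hull(mask(im,"green",(317,260,110)));print(b[:,0].min(),b[:,0].max(),g[:,0].min(),g[:,0].max(),b[:,1].min(),g[:,1].min())
r=cv2.imread("pics/w6.png")[::2,::2,::-1].copy(); b=hull(mask(r,"red"));g=hull(mask(r,"brown"));print("ref",b[:,1].min()+160,g[:,1].min()+160)
go(.435,-.0892,.0633)
E
```

```text
time_s: 17.1
eef_pos: [0.4356, -0.09, 0.1125]
eef_rot: [0.0, 1.0, 0.0, 0.0]
wrist_force: [-0.3, 0.1, -1.9]
opening: 0.379
grasp_force: 60.1
233 397 232 400 164 205
ref 163 198
shift cm [-0.08 -0.09  4.94] roll 0.04
```

View pics/w10.png

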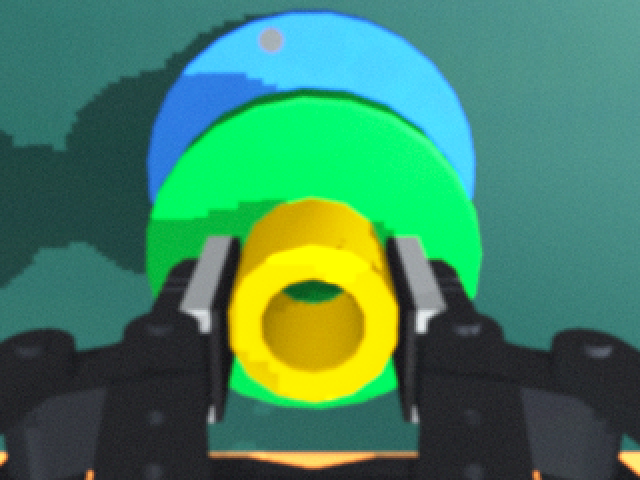

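The view matches the earlier one: blue top at row 11, green rim at row 90, bore ring at (314,325). I'm lowering.

```bash
python3 -m pendant '[[0,-0.1,0.3,0],[0,-0.1,0.8,0],[0,-0.1,1.4,0],[0,-0.1,2,0],[0,-0.1,2.6,0],[0,-0.1,3.2,0],[0,-0.1,3.8,0],[0,-0.1,4.2,0],[0,-0.1,4.5,0],[0,-0.1,4.6,0],[0,-0.1,4.6,0]]'
python3 -m pendant '[[0,0,0.1,0],[0,0,0.2,0],[0,0,0.3,0],[0,0,0.35,0],[0,0,0.35,0]]'
```

```text
time_s: 18.07
eef_pos: [0.4353, -0.0888, 0.066]
eef_rot: [-0.0, 1.0, 0.0, -0.0]
wrist_force: [-1.1, -0.2, -1.8]
opening: 0.377
grasp_force: 60.1
time_s: 18.48
eef_pos: [0.4356, -0.089, 0.0633]
eef_rot: [0.0, 1.0, 0.0, 0.0]
wrist_force: [-2.0, 1.7, 3.6]
opening: 0.376
grasp_force: 60.6
```

Contact is confirmed, so I'll release, rise, and go to the brush.

```bash
python3 -m pendant '[[0,0,0,0],[0,0,0,0],[0,0,0,0],[0,0,0,0],[0,0,0,0],[0,0,0,0],[0,0,0,0],[0,0,0,0]]' 1
python3 -m pendant '[[0,0,-1,0],[0,0,-3,0],[0,0,-6,0],[0,0,-9,0],[0,0,-12,0],[0,0,-15,0],[0,0,-15.5,0],[0,0,-15.5,0],[0,0,-15.5,0]]'
python3 - <<'E'
from h import *
im,K,T=grab("wrist"); cv2.imwrite("pics/w11.png",im[:,:,::-1])
for c in("blue","green"): print(c,*disc(mask(im,c,(318,212,75)),K,T,.02 if c=="blue" else .036))
go(.654,-.176,.216)
E
```

```text
time_s: 19.15
eef_pos: [0.4354, -0.0889, 0.0628]
eef_rot: [0.0, 1.0, 0.0, -0.0]
wrist_force: [-0.0, -0.3, -0.3]
opening: 1.002
grasp_force: 0.0
time_s: 19.9
eef_pos: [0.4353, -0.0888, 0.2179]
eef_rot: [0.0, 1.0, 0.0, 0.0]
wrist_force: [0.1, -1.1, -0.4]
opening: 1.003
grasp_force: 0.0
blue [ 0.4348 -0.0896] 0.11005192995071411
green [ 0.4348 -0.0884] 0.07906632125377655
shift cm [21.92  8.76  0.05] roll 0.04
```

```bash
python3 -m pendant '[[2.7,1.1,0,0],[6.2,2.5,0,0],[9.7,3.9,0,0],[13.2,5.3,0,0],[16.7,6.7,0,0],[20,8,0,0],[21.9,8.7,0.1,0],[21.9,8.7,0.1,0],[21.9,8.7,0.1,0],[21.9,8.7,0.1,0]]'
python3 - <<'E'
from h import *
im,K,T=grab("wrist"); cv2.imwrite("pics/w12.png",im[:,:,::-1])
h=cv2.cvtColor(im,cv2.COLOR_RGB2HSV); k=np.zeros(h.shape[:2],np.uint8); cv2.circle(k,(318,212),60,255,-1)
m=cv2.inRange(h,(8,30,120),(32,255,255))&k
print("hub",*disc(m,K,T,.046))
for v in (40,55,70):
    m2=cv2.morphologyEx((h[:,:,2]<v).astype(np.uint8)*255&k,cv2.MORPH_OPEN,np.ones((3,3)))
    try: print(v,*disc(m2|m,K,T,.016))
    except Exception as e: print(e)
go(.654,-.176,.041)
E
```

```text
time_s: 20.78
eef_pos: [0.6531, -0.1751, 0.2145]
eef_rot: [-0.001, 1.0, 0.0, -0.002]
wrist_force: [0.3, -0.2, -0.2]
opening: 0.997
grasp_force: 0.0
hub [ 0.6565 -0.1777] 0.03879118710756302
40 [ 0.6524 -0.1749] 0.08239705860614777
55 [ 0.6553 -0.1763] 0.08527442067861557
70 [ 0.6557 -0.1744] 0.08979760855436325
shift cm [ 0.13  0.12 17.43] roll 0.05
```

View pics/w12.png

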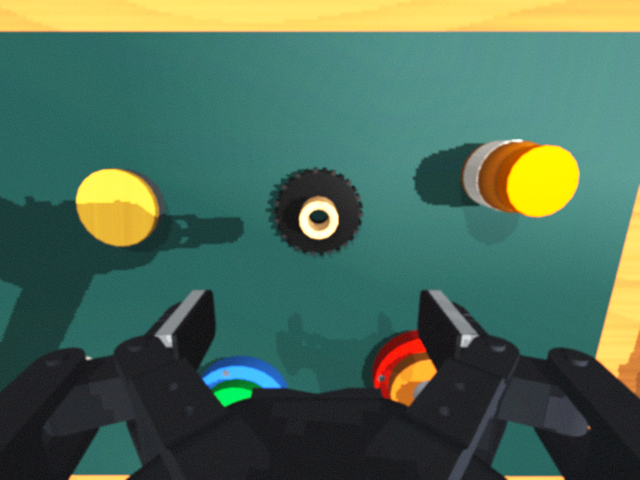

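The brush hub ring is at (318,218) and its disc at (317,212), nearly under the TCP. The jar is well clear at (500,178), so I'll descend and grip.

```bash
python3 -m pendant '[[0.1,0.1,2,0],[0.1,0.1,5,0],[0.1,0.1,8.5,0],[0.1,0.1,12,0],[0.1,0.1,14.5,0],[0.1,0.1,16,0],[0.1,0.1,17,0],[0.1,0.1,17.4,0],[0.1,0.1,17.4,0],[0.1,0.1,17.4,0]]'
python3 -m pendant '[[0,0,0,0],[0,0,0,0],[0,0,0,0],[0,0,0,0],[0,0,0,0],[0,0,0,0],[0,0,0,0],[0,0,0,0],[0,0,0,0]]' 0
python3 -m pendant '[[0,0,-0.4,0],[0,0,-1.2,0],[0,0,-3,0],[0,0,-6,0],[0,0,-9,0],[0,0,-12,0],[0,0,-14,0],[0,0,-15,0],[0,0,-15.5,0],[0,0,-15.5,0]]'
python3 - <<'E'
from h import *
im,K,T=grab("wrist"); cv2.imwrite("pics/w13.png",im[160:400,160:480,::-1].repeat(2,0).repeat(2,1))
go(.468,-.2918,.20)
E
```

```text
time_s: 21.67
eef_pos: [0.6566, -0.1772, 0.0446]
eef_rot: [0.001, 1.0, 0.0, 0.001]
wrist_force: [0.8, 0.1, 0.3]
opening: 1.0
grasp_force: 0.0
time_s: 22.42
eef_pos: [0.6561, -0.1769, 0.0438]
eef_rot: [0.0, 1.0, 0.0, 0.001]
wrist_force: [-1.0, 0.4, 6.2]
opening: 0.382
grasp_force: 59.5
time_s: 23.25
eef_pos: [0.6556, -0.1768, 0.1983]
eef_rot: [0.0, 1.0, 0.0, 0.0]
wrist_force: [-0.2, 0.1, -1.9]
opening: 0.381
grasp_force: 59.9
shift cm [-18.7   11.52  -0.31] roll 0.04
```

View pics/w13.png

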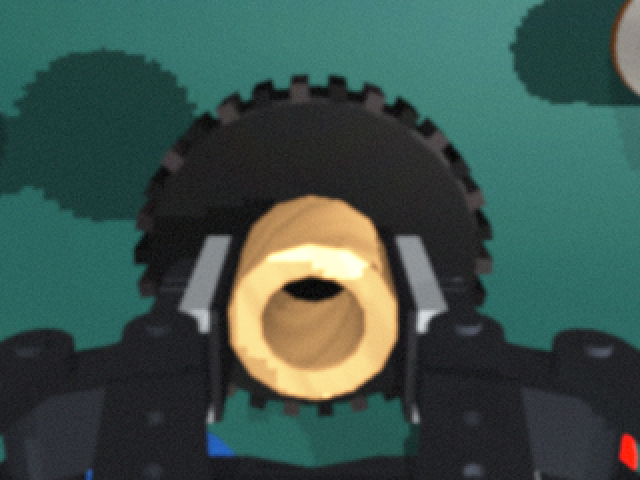

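The brush is held, with its hub ring at (314,322) in the crop, the same place as the others. Moving over red.

```bash
python3 -m pendant '[[-3,1.8,0,0],[-6.4,3.9,0,0],[-9.8,6,0,0],[-13.2,8.1,0,0],[-16,10,0,0],[-18,11.2,0,0],[-18.7,11.5,0,0],[-18.7,11.5,0,0],[-18.7,11.5,0,0],[-18.7,11.5,0,0]]'
python3 -m pendant '[[0,0,1,0],[0,0,2.5,0],[0,0,4,0],[0,0,4.6,0],[0,0,5,0],[0,0,5,0],[0,0,5,0]]'
python3 - <<'E'
from h import *
im,K,T=grab("wrist"); cv2.imwrite("pics/w14.png",im[120:420,120:520,::-1].repeat(2,0).repeat(2,1))
r=hull(mask(im,"red",(317,250,110)));print(r[:,0].min(),r[:,0].max(),r[:,1].min())
go(.468,-.2917,.1098)
E
```

```text
time_s: 24.13
eef_pos: [0.4693, -0.291, 0.1971]
eef_rot: [-0.001, 1.0, 0.001, -0.0]
wrist_force: [-0.2, -0.1, -1.6]
opening: 0.383
grasp_force: 60.0
time_s: 24.72
eef_pos: [0.469, -0.2918, 0.1479]
eef_rot: [0.0, 1.0, 0.001, 0.0]
wrist_force: [0.0, 0.2, -1.9]
opening: 0.378
grasp_force: 60.0
245 387 162
shift cm [-0.12 -0.04  3.86] roll 0.06
```

View pics/w14.png

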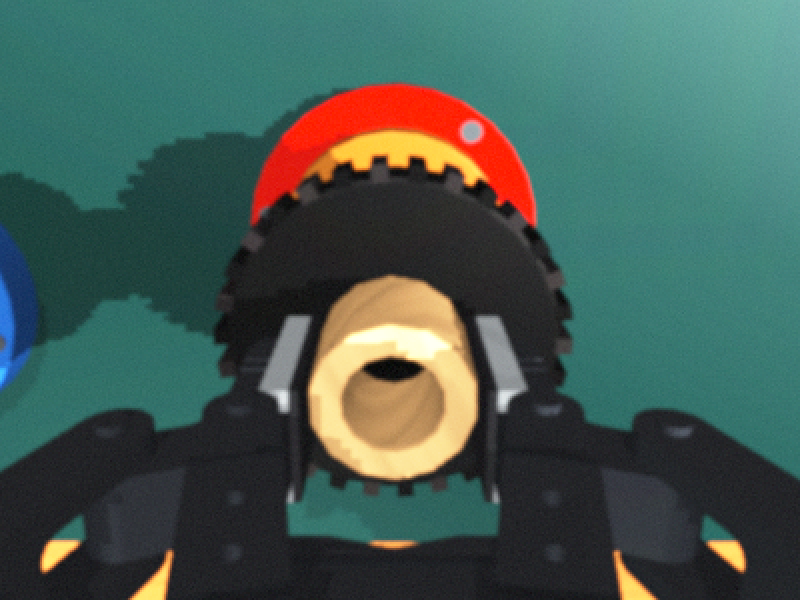

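The brush is centred over red: red's columns run 245–387 and the hub ring is at crop (394,402). Lowering slowly.

```bash
python3 -m pendant '[[-0.1,0,0.4,0],[-0.1,0,1,0],[-0.1,0,1.6,0],[-0.1,0,2.1,0],[-0.1,0,2.5,0],[-0.1,0,2.8,0],[-0.1,0,3.1,0],[-0.1,0,3.3,0],[-0.1,0,3.4,0],[-0.1,0,3.4,0]]'
python3 -m pendant '[[0,0,0.1,0],[0,0,0.2,0],[0,0,0.3,0],[0,0,0.4,0],[0,0,0.4,0]]'
```

```text
time_s: 25.6
eef_pos: [0.4675, -0.2918, 0.1136]
eef_rot: [-0.0, 1.0, 0.0, -0.0]
wrist_force: [-0.3, 0.2, -2.3]
opening: 0.379
grasp_force: 60.0
time_s: 26.02
eef_pos: [0.4676, -0.2919, 0.1099]
eef_rot: [0.0, 1.0, 0.0, 0.0]
wrist_force: [-0.2, -0.2, -1.3]
opening: 0.382
grasp_force: 60.0
```

```bash
python3 -m pendant '[[0,0,0.05,0],[0,0,0.1,0],[0,0,0.1,0]]'
```

```text
time_s: 26.27
eef_pos: [0.4677, -0.292, 0.1098]
eef_rot: [0.0, 1.0, 0.0, 0.0]
wrist_force: [-3.0, 2.2, 6.2]
opening: 0.384
grasp_force: 60.8
```

```bash
python3 -m pendant '[[0,0,-0.05,0],[0,0,-0.05,0],[0,0,-0.05,0],[0,0,-0.05,0],[0,0,-0.05,0],[0,0,-0.05,0],[0,0,-0.05,0],[0,0,-0.05,0]]' 1
python3 -m pendant '[[0,0,-1,0],[0,0,-3,0],[0,0,-6,0],[0,0,-8,0],[0,0,-10,0],[0,0,-10.5,0],[0,0,-10.5,0],[0,0,-10.5,0]]'
python3 - <<'E'
from h import *
im,K,T=grab("wrist"); cv2.imwrite("pics/w15.png",im[120:360,160:480,::-1].repeat(2,0).repeat(2,1)); go(.450,.098,.216)
E
```

```text
time_s: 26.93
eef_pos: [0.4676, -0.2918, 0.1092]
eef_rot: [-0.0, 1.0, 0.0, -0.0]
wrist_force: [0.1, 0.1, 0.3]
opening: 0.993
grasp_force: 0.0
time_s: 27.6
eef_pos: [0.4674, -0.2917, 0.2139]
eef_rot: [-0.0, 1.0, 0.0, -0.0]
wrist_force: [0.1, 1.3, -0.6]
opening: 0.999
grasp_force: 0.0
shift cm [ -1.68 -38.94  -0.24] roll 0.04
```

View pics/w15.png

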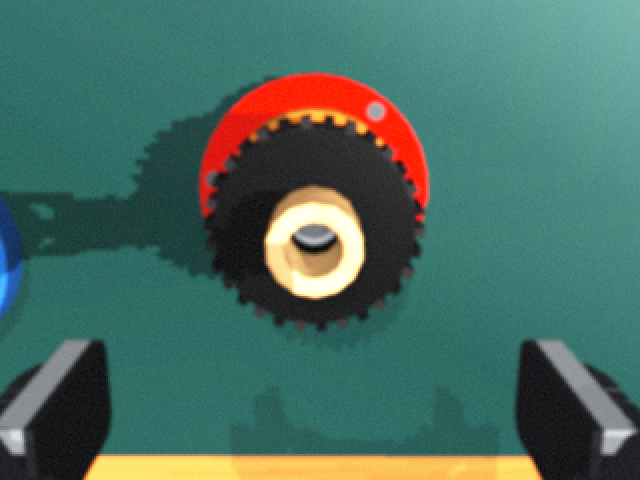

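The brush is seated concentric on brown, with its ring at (315,243). Now the felt wheel.

```bash
python3 -m pendant '[[-0.1,-3,-0.2,0],[-0.3,-7,-0.2,0],[-0.5,-11,-0.2,0],[-0.7,-15,-0.2,0],[-0.9,-19,-0.2,0],[-1.1,-23,-0.2,0],[-1.3,-27,-0.2,0],[-1.5,-31,-0.2,0],[-1.6,-35,-0.2,0],[-1.7,-38,-0.2,0],[-1.7,-38.9,-0.2,0],[-1.7,-38.9,-0.2,0]]'
python3 -m pendant '[[0,0,0,0],[0,0,0,0],[0,0,0,0]]'
python3 - <<'E'
from h import *
im,K,T=grab("wrist"); cv2.imwrite("pics/w16.png",im[:,:,::-1])
c,d=disc(mask(im,"white",(318,212,70)),K,T,.016)
print("white",c,d); go(*c,.041)
E
```

```text
time_s: 28.65
eef_pos: [0.4491, 0.0991, 0.2149]
eef_rot: [-0.0, 1.0, 0.002, -0.001]
wrist_force: [0.9, -0.2, 0.0]
opening: 1.002
grasp_force: 0.0
time_s: 28.9
eef_pos: [0.4504, 0.0957, 0.2159]
eef_rot: [0.0, 1.0, -0.001, -0.0]
wrist_force: [-0.4, 0.3, -0.5]
opening: 1.0
grasp_force: 0.0
white [0.4498 0.0963] 0.08260230720043182
shift cm [-0.06 -0.06 17.5 ] roll -0.09
```

```bash
python3 -m pendant '[[0,0,2,0],[0,0,5,0],[0,0,8.5,0],[0,0,12,0],[0,0,14.5,0],[0,0,16,0],[0,0,17,0],[0,0,17.4,0],[0,0,17.4,0],[0,0,17.4,0]]'
python3 -m pendant '[[0,0,0,0],[0,0,0,0],[0,0,0,0],[0,0,0,0],[0,0,0,0],[0,0,0,0],[0,0,0,0],[0,0,0,0],[0,0,0,0]]' 0
python3 -m pendant '[[0,0,-0.4,0],[0,0,-1.2,0],[0,0,-3,0],[0,0,-6,0],[0,0,-9,0],[0,0,-12,0],[0,0,-14,0],[0,0,-15,0],[0,0,-15.5,0],[0,0,-15.5,0]]'
python3 - <<'E'
from h import *
im,K,T=grab("wrist"); cv2.imwrite("pics/w17.png",im[160:400,160:480,::-1].repeat(2,0).repeat(2,1)); ci=imaging.camera_info("wrist"); K=ci["K"]; T=ci["tool_from_camera"]
for z in (.012,.016):
    pts=hull(mask(im,"white",(317,290,95)));pts=pts[pts[:,1]<275]; P=cast(pts,K,T,z+.013)
    A=np.c_[2*P,np.ones(len(P))]; s=np.linalg.lstsq(A,(P**2).sum(1),rcond=None)[0]; print(s[:2],2*np.sqrt(s[2]+s[:2]@s[:2]))
go(.4352,-.0889,.20)
E
```

```text
time_s: 29.78
eef_pos: [0.4512, 0.0968, 0.0431]
eef_rot: [0.0, 1.0, 0.0, 0.001]
wrist_force: [-1.1, -1.0, -0.3]
opening: 1.001
grasp_force: 0.0
time_s: 30.53
eef_pos: [0.451, 0.0971, 0.0432]
eef_rot: [0.0, 1.0, 0.001, 0.001]
wrist_force: [-1.5, -0.9, 7.1]
opening: 0.369
grasp_force: 59.6
time_s: 31.37
eef_pos: [0.4504, 0.0971, 0.1978]
eef_rot: [0.0, 1.0, 0.0, 0.001]
wrist_force: [-0.7, -0.5, -3.1]
opening: 0.372
grasp_force: 59.9
[0.003  0.0008] 0.07649737817578378
[0.0013 0.0008] 0.07859256141470641
shift cm [-1.48 18.6  -0.33] roll 0.04
```

```bash
python3 -m pendant '[[-0.2,2.5,0,0],[-0.5,6,0,0],[-0.8,9.5,0,0],[-1.1,13,0,0],[-1.3,16,0,0],[-1.5,18,0,0],[-1.5,18.6,0,0],[-1.5,18.6,0,0],[-1.5,18.6,0,0],[-1.5,18.6,0,0]]'
python3 -m pendant '[[0,0,1,0],[0,0,2.5,0],[0,0,4,0],[0,0,4.6,0],[0,0,5,0],[0,0,5,0],[0,0,5,0]]'
python3 - <<'E'
from h import *
im,K,T=grab("wrist"); cv2.imwrite("pics/w18.png",im[120:420,120:520,::-1].repeat(2,0).repeat(2,1))
for c in("blue","green","white"):
    r=hull(mask(im,c,(317,250,110)));print(c,r[:,0].min(),r[:,0].max(),r[:,1].min())
go(.4348,-.0889,.1092)
E
```

```text
time_s: 32.25
eef_pos: [0.435, -0.0876, 0.1964]
eef_rot: [-0.001, 1.0, 0.001, -0.001]
wrist_force: [-0.1, -0.1, -2.0]
opening: 0.37
grasp_force: 60.2
time_s: 32.83
eef_pos: [0.4357, -0.0887, 0.1475]
eef_rot: [0.0, 1.0, 0.001, 0.0]
wrist_force: [0.5, -0.7, -1.7]
opening: 0.374
grasp_force: 60.1
blue 245 388 162
green 267 366 186
white 232 401 204
shift cm [-0.11 -0.    3.86] roll 0.06
```

Pixel extents match the brush placement (blue 245–388, top 162), so I'll lower it the same way.

```bash
python3 -m pendant '[[-0.1,0,0.4,0],[-0.1,0,1,0],[-0.1,0,1.6,0],[-0.1,0,2.1,0],[-0.1,0,2.5,0],[-0.1,0,2.8,0],[-0.1,0,3.1,0],[-0.1,0,3.3,0],[-0.1,0,3.4,0],[-0.1,0,3.4,0]]'
python3 -m pendant '[[0,0,0.1,0],[0,0,0.2,0],[0,0,0.3,0],[0,0,0.4,0],[0,0,0.4,0]]'
```

```text
time_s: 33.72
eef_pos: [0.4344, -0.0889, 0.1131]
eef_rot: [-0.0, 1.0, 0.0, -0.0]
wrist_force: [-0.3, -0.2, -3.1]
opening: 0.371
grasp_force: 60.2
time_s: 34.13
eef_pos: [0.4344, -0.0889, 0.1092]
eef_rot: [0.0, 1.0, 0.0, 0.0]
wrist_force: [-0.4, -0.2, -3.1]
opening: 0.374
grasp_force: 60.2
```

```bash
python3 -m pendant '[[0,0,0.05,0],[0,0,0.1,0],[0,0,0.1,0]]'
```

```text
time_s: 34.38
eef_pos: [0.4346, -0.0889, 0.1091]
eef_rot: [0.0, 1.0, 0.0, -0.0]
wrist_force: [-3.9, 0.9, 7.6]
opening: 0.371
grasp_force: 61.2
```

```bash
python3 -m pendant '[[0,0,-0.05,0],[0,0,-0.05,0],[0,0,-0.05,0],[0,0,-0.05,0],[0,0,-0.05,0],[0,0,-0.05,0],[0,0,-0.05,0],[0,0,-0.05,0]]' 1
python3 -m pendant '[[0,0,-1,0],[0,0,-3,0],[0,0,-6,0],[0,0,-9,0],[0,0,-12,0],[0,0,-15,0],[0,0,-17,0],[0,0,-18,0],[0,0,-18,0],[0,0,-18,0]]'
python3 - <<'E'
from h import *
im,K,T=grab("wrist"); s,_,_=grab("side")
cv2.imwrite("pics/f.png",np.hstack([im[100:400,120:520],cv2.resize(s[100:340,240:480],(400,300))])[:,:,::-1])
E
```

```text
time_s: 35.05
eef_pos: [0.4344, -0.0889, 0.1088]
eef_rot: [-0.0, 1.0, 0.0, -0.0]
wrist_force: [-0.4, 0.6, -0.0]
opening: 0.996
grasp_force: 0.0
time_s: 35.88
eef_pos: [0.4343, -0.0888, 0.2885]
eef_rot: [0.0, 1.0, 0.0, 0.0]
wrist_force: [-0.3, -0.6, -0.3]
opening: 0.998
grasp_force: 0.0
```

View pics/f.png

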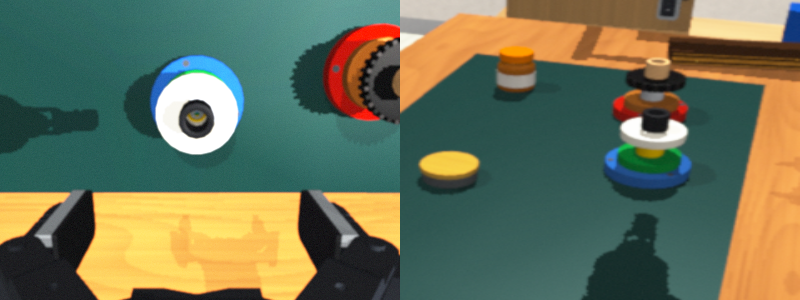

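Both stacks stand level and complete: felt on green at (196,113) in the wrist half, and brush on brown at (655,85) in the side half. The jar and tin are where they were. Handing in.

```bash
python3 -c "
from bench import workorder; print(workorder.hand_in())"
```

```text
the job is handed in; nothing more can be done
None
```

The job is handed in at about 36 s: red stand has sander then brush, blue stand has fleece then felt, each lowered to contact before release and seated in the last pictures; the jar and tin have not moved, and the arm stayed clear of the hammer, which those pictures don't show.

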